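Lock the blade riser onto the jig stage

ROBOT

A 6-joint arm with a two-finger parallel gripper is mounted at the origin on the work surface. World frame = base frame: x ahead of the robot, y to its left, z up, the work surface at z = 0. Lengths are in m, angles in rad, forces in N, time in s.
With the tool pointing down it reaches from about 0.35 to 0.975 m from the base axis. Payload 4.9 kg.
Tool frame: the origin (TCP) lies on the centre line of the jaws, within the pads' length; the fingertips stand ctrl.nose_length ahead of it and the grasp point (between the pads) lies 2 mm behind it (ctrl.nose_length is the distance from the TCP to the fingertips, in m); z points along the fingers, y is the direction in which the jaws open and shut (so a half turn about z gives the same grasp; the last joint's range is limited). The gripper opens to 85 mm and grips with 20 to 120 N. Pads are 22 mm wide; open, the fingers measure 114 mm over their backs; the gripper's body (76 mm by 85 mm) begins 54 mm behind the grasp point. The pads swing forward as they close: fully open they stand 13 mm farther back than shut.
Start: joints at [-1.422, 0.053, 1.613, -0, 1.476, -0.119], TCP at [0.165, -0.603, 0.248] pointing down, gripper open.
Joint ranges: [-3.01, 3.01], [-1.01, 2.22], [0.06, 2.58], [-1.02, 4.17], [0.09, 2.62], [-3.14, 3.14]. Speed limits (rad/s): [2.57, 2.57, 3.14, 3.14, 3.14, 3.14].

INTERFACE

Orientations are given as a rotation vector (axis times angle).
In Python, from station import sensors, get_image, order, ctrl gives the robot as it stands.
- The arm moves only by the tool move_arm, never from a script. Its argument "increments" is a list of rows, each a list of 5 numbers: the shift along the tool's x, y, z in cm, then the turn about the tool's z in degrees, then the finger opening in cm, from 0 to 8.54. In form: [[dx, dy, dz, twist, gripper], ...]. A call has 1 to 5 rows; each row is the pose to reach, as a shift and turn from the pose commanded when the call began, along the tool's axes at that moment; what a row does not reach only later rows make up. A row lasts 1/8 s, in which the tool goes at most 62.5 mm and 10.7 degrees, less where a joint would pass 70% of its speed; a pose out of reach is approached as far as the arm can. A call with a gripper value outside its range is refused whole. The fingers move at their own pace and stop on an object; "newtons" is the grip in N (left out, the last holds). Time passes only in rows, so rows that repeat a pose let the fingers close. It gives the time, the measured TCP pose, the force and the opening at its end, in the units of the state.
- sensors.get_obs(): the state, without advancing time (a new reading comes with each control period).
- get_image(name): name is "scene" or "top" or "wrist"; returns a dict with "image" (384x512x3 uint8, red, green, blue), "K" (3x3 intrinsics, pixels), "D" ([k1, k2, p1, p2, k3] as OpenCV has them; the pictures are not rectified), "R" (3x3) and "t" (3): a world point X has camera coordinates R X + t. Camera axes: x right, y down, z forward; pixel columns grow to the right and rows downward; lengths in m; the calibration is good to about 2 mm. A picture is of the moment at which its call begins. There is no depth.
- order.finish_job(): hands the job in, once; it reports no verdict.
The state is a dict: "t": time; "q": joint angles; "dq": joint speeds; "effort": joint torques, N m; "tool_pos": TCP position; "tool_rot": TCP orientation; "contact_force": force on the tool from outside, world axes, zero at the start; "wrist_torque": the same for the moment, N m; "opening": finger opening in m.
Only numpy, scipy, OpenCV 4.12 (cv2) and the standard library are available. Lean on these libraries where they do the work, as an engineer would, in place of code of your own. Each camera call takes 0.05 s, during which the arm holds its last target.

TASK

Build up the support post on the jig table: take the riser with the straight upright blade on top (not the shorter one with the round pad), lower it into the round socket of the fixed stage with its two lugs in the open slot until it sits on the socket floor, then twist it a quarter turn clockwise, seen from above, so that the lugs lock under the lips. Let go of it there, upright, and leave the round-pad riser where it stands.

Things in the scene. Friction and masses are not known exactly. Their poses are not given: they have to be found in the camera images.
- blade_riser_mid (a point): Blade riser, loose dark steel, 0.6 kg, 100 mm tall, upright. Point: its centre, on the axis, 50 mm above the underside; z up; x along blade and lugs. Blade 60 mm long (x), 22 thick (y), from 4 mm below to 50 mm above the point: pinch across the thickness. Under it a 52 mm collar 10 mm high, then a 40 mm neck. Foot: bar 84 (x) by 22 by 9 mm high, its ends are the lugs. A half turn fits the same.
- pad_riser_mid (a point): Round-pad riser, not wanted: same dark steel foot and lugs, but 74 mm tall with a round 50 mm pad on top. Point: on its axis, 37 mm above its underside; z up. Either riser may stand nearer the stage.
- socket (a point): Bayonet socket in the fixed steel drum (116 mm wide, 67 high). Point: on its axis on the socket floor, 45 mm above the table; z up; x along the open slot, 104 (x) by 58 mm. Side lips start 14 mm above the floor. Riser enters with lugs along x (20 deg play); seated, its centre is 50 mm above this point. Clockwise it turns freely, stops 12 deg past a quarter turn; other way blocked at 25 deg.
Mind the look-alikes: they are no part of the job. What is shaped like the part that bears blade_riser_mid but orange or red is not meant. What is shaped like the part that bears socket but yellow is not meant.

How it is judged:
At the end, for the whole second after the job is handed in: The blade riser stands at rest and upright (within 10 degrees) on the socket floor (its centre 44 to 56 mm above the floor point, within 16 mm of the axis), its lugs across the slot within 25 degrees, so under the lips; the round-pad riser is upright and within 30 mm of where it started (horizontal distance between blade_riser_mid and socket below 0.016 m and z of blade_riser_mid in the frame of socket between 0.044 and 0.056 m and angle between the x axis of blade_riser_mid and the y axis of socket, either way round below 0.44 rad and angle between blade_riser_mid's own z axis and vertical below 0.17 rad and linear speed of blade_riser below 0.02 m/s and distance of pad_riser_mid from where it was at the start of the episode below 0.03 m and angle between pad_riser_mid's own z axis and vertical below 0.2 rad); the robot touches nothing.
It also fails if it takes over 45 s, if anything falls off the work surface, if the arm or the gripper's body presses on something with over 40 N, if the wrist force passes 120 N, or if a joint passes its speed limit or range.

## Working session

There is one attempt and no reset: what is moved stays moved. The work goes in short steps, Python scripts to look and compute and a tool call to move; the robot and the scene stay as the last step left them, time stands still between calls to the robot, and variables do not carry over. Pictures are saved under pics/ and viewed, and the job is handed in when it is done.

Besides the shell and the picture viewer there is one more tool, called after ">>>" as name(argument=value, ...) on one line, values as JSON. move_arm: Moves the arm, as the interface text tells. Its arguments: {"type":"object","properties":{"increments":{"type":"array"},"newtons":{"type":"number"}},"required":["increments"]}

```bash
mkdir -p pics; cat > h.py <<'E'
import numpy as np,cv2,pickle
from station import sensors,get_image,order,ctrl
def shot(n,f):
    d=get_image(n); cv2.imwrite(f'pics/{f}.png',d['image'][:,:,::-1]); pickle.dump(d,open(f'pics/{f}.pkl','wb')); return d
def load(f): return pickle.load(open(f'pics/{f}.pkl','rb'))
def ray(d,uv):
    p=cv2.undistortPoints(np.array([[uv]],float),d['K'],np.array(d['D'],float))[0,0]
    R=np.array(d['R']);t=np.array(d['t']); return -R.T@t, R.T@np.array([p[0],p[1],1])
def onz(d,uv,z):
    c,r=ray(d,uv); return c+r*(z-c[2])/r[2]
def proj(d,X):
    return cv2.projectPoints(np.array(X,float).reshape(-1,1,3),cv2.Rodrigues(np.array(d['R'],float))[0],np.array(d['t'],float),d['K'],np.array(d['D'],float))[0][:,0]
def crop(f,x0,y0,x1,y1,s,o):
    im=cv2.imread(f'pics/{f}.png')[y0:y1,x0:x1]; cv2.imwrite(f'pics/{o}.png',cv2.resize(im,None,fx=s,fy=s,interpolation=cv2.INTER_CUBIC))
E
python3 - <<'E'
from h import *
for n in ['scene','top','wrist']: d=shot(n,n+'0'); print(n,np.round(-np.array(d['R']).T@d['t'],3))
print(sensors.get_obs(),ctrl.nose_length)
E
```

```text
scene [1.405 0.669 0.73 ]
top [0.455 0.06  0.901]
wrist [ 0.234 -0.582  0.373]
{'t': 0.15, 'q': array([-1.42199213e+00,  5.32236021e-02,  1.61400387e+00, -3.46658880e-06,
        1.47597691e+00, -1.18982642e-01]), 'dq': array([-2.54024663e-03, -1.60333530e-03, -3.66658850e-03,  2.10938719e-04,
       -8.33620511e-05,  1.52252785e-03]), 'effort': array([-2.91352826e-04, -3.94245672e+01, -3.70721805e+01, -1.78457362e-04,
        4.60648182e-03, -2.12264706e-05]), 'tool_pos': array([ 0.16531439, -0.6022598 ,  0.24731891]), 'tool_rot': array([-3.11187719e+00, -4.19168269e-01,  4.31458173e-05]), 'contact_force': array([ 0.24839617, -0.11446523,  0.13684327]), 'wrist_torque': array([ 0.00056785,  0.0354098 , -0.02866656]), 'opening': 0.08541873531187204} 0.017
```

View pics/scene0.png

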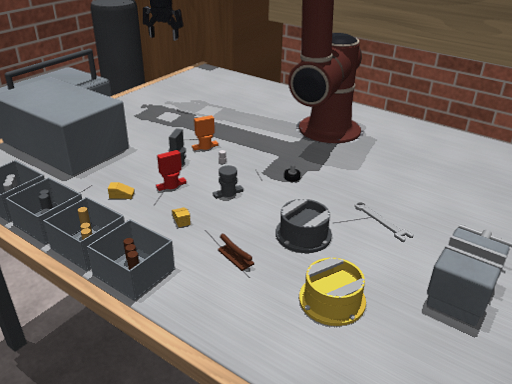

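View pics/top0.png

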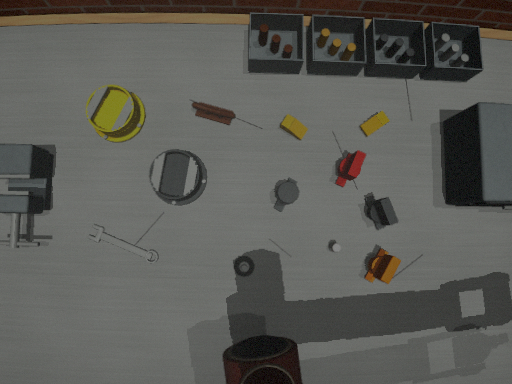

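View pics/wrist0.png

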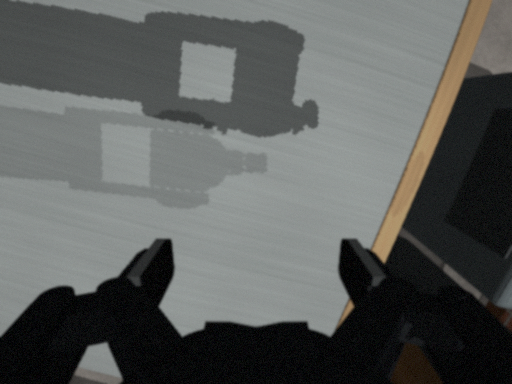

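Top view, candidates: blade shapes are red (350,167), dark (380,210) and orange (382,265). The dark one is meant. The round-pad riser is at (287,191). Drums are yellow (115,112) and dark (180,177), and the dark one is meant. I'll confirm these in crops.

```bash
python3 - <<'E'
from h import *
crop('top0',340,180,420,240,8,'c1');crop('top0',140,140,220,215,8,'c2');crop('scene0',140,100,260,210,6,'c3')
E
```

```text
(no output)
```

View pics/c1.png

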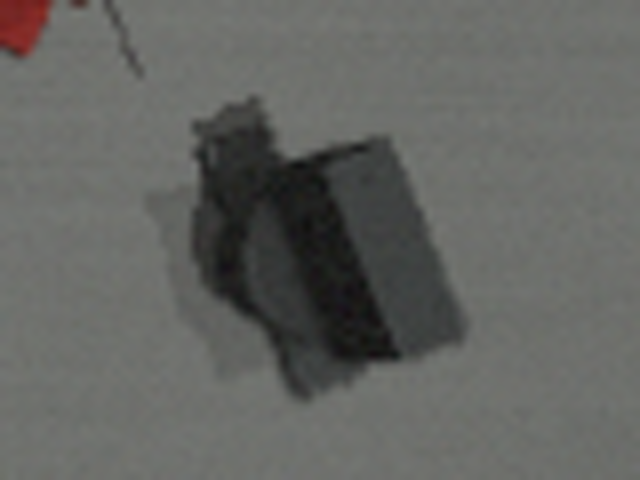

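View pics/c2.png

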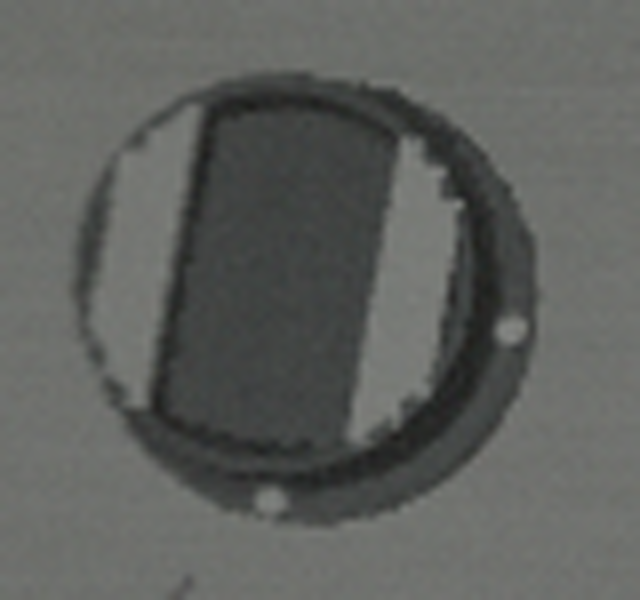

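View pics/c3.png

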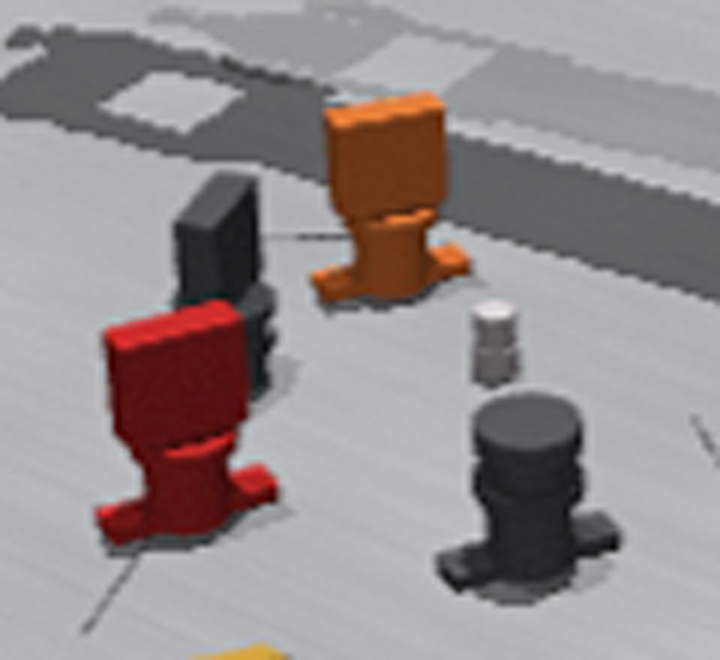

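The crops confirm it: the dark blade riser's top face is near pixel (389,211), and the open slot in the dark drum is near (175,175). Next I measure them at their known heights.

```bash
python3 - <<'E'
from h import *
d=load('top0')
f=lambda x,y,z,o:onz(d,(o[0]+x/8-.5+.0625,o[1]+y/8-.5+.0625),z)
P=[f(x,y,.1,(340,180)) for x,y in [(325,168),(388,137),(467,335),(400,358)]]
P=np.array(P);print('blade',np.round(P,4),P.mean(0)); 
print('len',[np.linalg.norm(P[i]-P[(i+1)%4]) for i in range(4)])
for a,b in((1,2),(0,3)): v=P[a]-P[b];print('ang',np.degrees(np.arctan2(v[1],v[0])))
# lugs foot ends top z=.009
L=[f(x,y,.009,(340,180)) for x,y in [(198,125),(260,97),(300,400)]];print(np.round(L,4))
S=np.array([f(x,y,.067,(140,140)) for x,y in [(200,108),(148,405),(400,138),(350,440)]]);print('slot',np.round(S,4),S.mean(0))
for a,b in((0,1),(2,3)): v=S[a]-S[b];print('ang',np.degrees(np.arctan2(v[1],v[0])),np.linalg.norm(v))
print('width',np.linalg.norm(S[0]-S[2]))
# drum rim top
E=np.array([f(x,y,.067,(140,140)) for x,y in [(78,280),(300,73)]]);print(E)
B=np.array([f(x,y,.0,(140,140)) for x,y in [(535,290),(300,522)]]);print(B)
pad=onz(d,(288,191),.074);print('pad',pad)
for n,p in (('red',(354,163)),('orange',(385,267))):print(n,onz(d,p,.1))
E
```

```text
blade [[ 0.5114 -0.2344  0.1   ]
 [ 0.5204 -0.2526  0.1   ]
 [ 0.4656 -0.2746  0.1   ]
 [ 0.4591 -0.2552  0.1   ]] [ 0.48912124 -0.25419742  0.1       ]
len [np.float64(0.020286000652813347), np.float64(0.059006436854477054), np.float64(0.02042645143316533), np.float64(0.05637220429700605)]
ang 21.852097576838762
ang 21.684725274753244
[[ 0.5305 -0.2277  0.009 ]
 [ 0.5395 -0.2474  0.009 ]
 [ 0.4463 -0.2591  0.009 ]]
slot [[0.6145 0.2519 0.067 ]
 [0.5288 0.2634 0.067 ]
 [0.6067 0.1942 0.067 ]
 [0.5199 0.2055 0.067 ]] [0.56749913 0.22873499 0.067     ]
ang -7.593450660355719 0.08644953595211818
ang -7.4362355386952155 0.08759067921431378
width 0.05829730977523862
[[0.5642557  0.28490122 0.067     ]
 [0.6251679  0.22355864 0.067     ]]
[[0.57231251 0.16184101 0.        ]
 [0.49971364 0.23169761 0.        ]]
pad [ 0.53152955 -0.03122758  0.074     ]
red [ 0.59438709 -0.17575995  0.1       ]
orange [ 0.36534931 -0.24419631  0.1       ]
```

```bash
cat >> h.py <<'E'
from scipy.spatial.transform import Rotation as Ro
def pose():
    o=sensors.get_obs();R=Ro.from_rotvec(o['tool_rot']).as_matrix();return o,R
def go(x,y,z,yaw):
    o,R=pose();v=R.T@(np.array([x,y,z])-o['tool_pos'])*100
    cy=np.degrees(np.arctan2(R[1,0],R[0,0]));tw=(-(yaw-cy)+180)%360-180
    print('yaw',round(cy,2),'inc',np.round(v,2),'twist',round(tw,2),'t',o['t'],'tilt',round(np.degrees(np.arccos(-R[2,2])),2),'F',np.round(o['contact_force'],1),'open',round(o['opening'],4),'q',np.round(o['q'],2),'p',np.round(o['tool_pos'],4))
E
python3 -c "
from h import *
go(.489,-.254,.22,201.8)"
```

```text
yaw 15.34 inc [ 40.43 -25.02   2.78] twist 173.54 t 0.15 tilt 0.09 F [ 0.2 -0.1  0.1] open 0.0854 q [-1.42  0.05  1.61 -0.    1.48 -0.12] p [ 0.1653 -0.6023  0.2473]
```

>>> move_arm(increments=[[5,-3,0,-10,8.5],[10,-6,0,-20,8.5],[15,-9.3,0,-30,8.5],[20,-12.4,0,-40,8.5],[25,-15.5,0,-50,8.5]])

```text
t: 0.78
tool_pos: [0.3664, -0.3854, 0.2481]
tool_rot: [-2.64, -1.703, -0.0]
contact_force: [0.1, -0.4, 0.4]
opening: 0.0849
```

```bash
python3 -c "
from h import *
go(.489,-.254,.22,201.8)"
```

```text
yaw 65.66 inc [17.02  5.76  2.81] twist -136.14 t 0.775 tilt 0.01 F [ 0.1 -0.4  0.4] open 0.0849 q [-0.95 -0.17  1.83  0.    1.49 -0.53] p [ 0.3664 -0.3854  0.2481]
```

>>> move_arm(increments=[[4,1,0,-10,8.5],[8,2.5,0,-20,8.5],[12,4,0,-30,8.5],[15,5,0,-40,8.5],[17,5.8,0,-50,8.5]])

```text
t: 1.4
tool_pos: [0.4898, -0.2554, 0.2479]
tool_rot: [-1.67, -2.66, -0.0]
contact_force: [0.4, -1.0, -0.3]
opening: 0.0846
```

>>> move_arm(increments=[[0,0,0,-10,8.5],[0,0,0,-20,8.5],[0,0,0,-30,8.5],[0,0,0,-40,8.5],[0,0,0,-50,8.5]])

```text
t: 2.02
tool_pos: [0.4889, -0.2566, 0.2478]
tool_rot: [-0.392, -3.116, -0.001]
contact_force: [-0.4, -1.0, -0.3]
opening: 0.0848
```

>>> move_arm(increments=[[0,0,0,-10,8.5],[0,0,0,-20,8.5],[0,0,0,-30,8.5],[0,0,0,-36.1,8.5],[0,0,0,-36.1,8.5]])

```text
t: 2.65
tool_pos: [0.4889, -0.2567, 0.2479]
tool_rot: [0.582, -3.087, -0.001]
contact_force: [-0.5, 0.7, -0.6]
opening: 0.0849
```

```bash
python3 -c "
from h import *
go(.489,-.254,.22,201.8);d=shot('wrist','w1')
print(proj(d,[[.489,-.254,.1]]))
u=np.array([np.cos(np.radians(21.8)),np.sin(np.radians(21.8)),0]);v=np.array([-u[1],u[0],0]);c=np.array([.489,-.254,.1])
print(proj(d,[c+a*.03*u+b*.011*v for a,b in ((1,1),(1,-1),(-1,-1),(-1,1))]))"
```

```text
yaw -158.63 inc [-0.11  0.24  2.79] twist -0.43 t 2.65 tilt 0.04 F [-0.5  0.7 -0.6] open 0.0849 q [-0.62 -0.12  1.78 -0.    1.48 -2.56] p [ 0.4889 -0.2567  0.2479]
[[256.59634734 183.95866419]]
[[267.44864593 211.97158857]
 [246.16282581 212.1339632 ]
 [245.08875863 154.2695932 ]
 [267.66009287 154.09105756]]
```

View pics/w1.png

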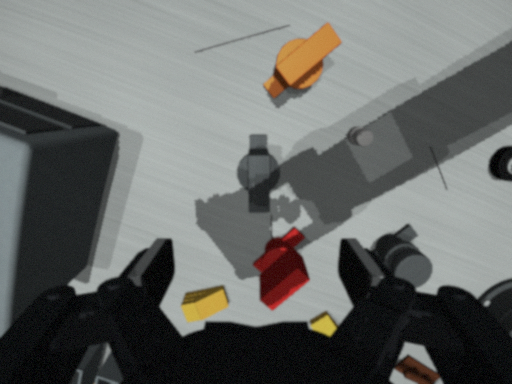

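```bash
python3 -c "
from h import *
crop('w1',225,125,295,220,6,'c4')"
```

```text
(no output)
```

View pics/c4.png

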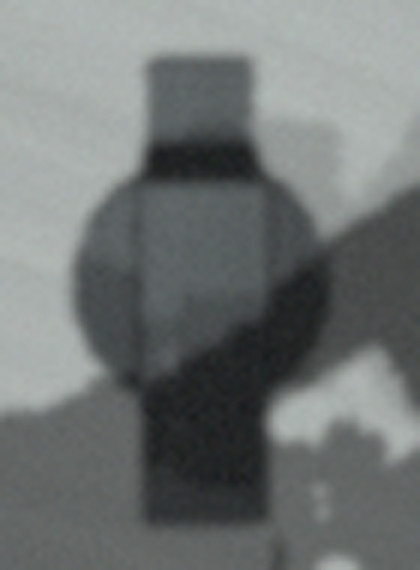

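```bash
python3 -c "
from h import *
d=load('w1')
P=np.array([onz(d,(225+x/6-.4,125+y/6-.4),.1) for x,y in [(140,180),(268,180),(268,522),(145,522)]])
print(P,P.mean(0));v=P[0]+P[1]-P[2]-P[3];print(np.degrees(np.arctan2(v[1],v[0])),np.linalg.norm(v)/2)
go(*P.mean(0)[:2],.079,201.8)"
```

```text
[[ 0.46452512 -0.27265546  0.1       ]
 [ 0.45695139 -0.253282    0.1       ]
 [ 0.51170785 -0.2310487   0.1       ]
 [ 0.51941108 -0.25077535  0.1       ]] [ 0.48814886 -0.25194038  0.1       ]
-158.0831599996737 0.059091989538997726
yaw -158.66 inc [-0.11  0.46 16.9 ] twist -0.46 t 2.7 tilt 0.03 F [-0.7  0.   0.4] open 0.0847 q [-0.62 -0.12  1.78 -0.    1.48 -2.56] p [ 0.4889 -0.2567  0.248 ]
```

>>> move_arm(increments=[[-0.1,0.4,3,-0.5,8.5],[-0.1,0.4,7,-0.5,8.5],[-0.1,0.4,11,-0.5,8.5],[-0.1,0.4,14.5,-0.5,8.5],[-0.1,0.4,16.9,-0.5,8.5]])

```text
t: 3.32
tool_pos: [0.4876, -0.252, 0.0771]
tool_rot: [0.595, -3.083, -0.003]
contact_force: [-0.5, -0.4, 0.5]
opening: 0.0849
```

>>> move_arm(increments=[[0,0,0,0,8.5],[0,0,0,0,7]])

```text
t: 3.58
tool_pos: [0.4892, -0.2531, 0.0805]
tool_rot: [-0.597, 3.083, -0.002]
contact_force: [-0.7, 0.7, 1.3]
opening: 0.0703
```

```bash
python3 -c "
from h import *
go(.4885,-.2525,.079,201.8);d=shot('wrist','w2');d=shot('scene','s2');crop('s2',120,90,270,210,5,'c5')"
```

```text
yaw -158.1 inc [0.04 0.09 0.15] twist 0.1 t 3.575 tilt 0.1 F [-0.7  0.7  1.3] open 0.0703 q [-0.61  0.04  1.92  0.    1.18 -2.57] p [ 0.4892 -0.2531  0.0805]
```

View pics/w2.png

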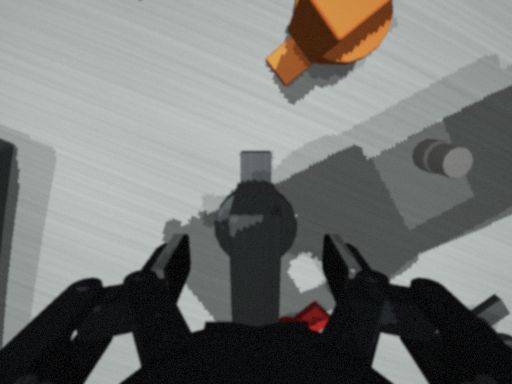

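View pics/c5.png

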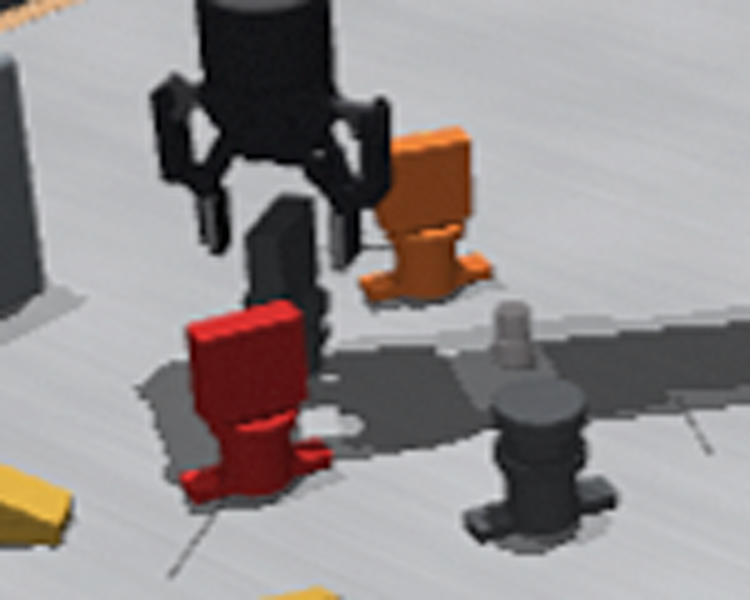

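The wrist view has the blade (x 232–280) centred between the fingers (187, 325). I'll close on it.

>>> move_arm(increments=[[0,0,0,0,4],[0,0,0,0,2.6],[0,0,0,0,1.8],[0,0,0,0,1],[0,0,0,0,1]], newtons=70)

```text
t: 4.3
tool_pos: [0.4888, -0.2529, 0.0798]
tool_rot: [-0.598, 3.084, -0.001]
contact_force: [-0.2, -0.3, 3.1]
opening: 0.0214
```

>>> move_arm(increments=[[0,0,0,0,1],[0,0,0,0,1],[0,0,-0.5,0,1],[0,0,-1.5,0,1]])

```text
t: 4.8
tool_pos: [0.4868, -0.2513, 0.092]
tool_rot: [0.597, -3.081, -0.006]
contact_force: [0.5, 0.6, -6.1]
opening: 0.0213
```

```bash
python3 -c "
from h import *
go(.4885,-.2525,.22,201.8)"
```

```text
yaw -158.06 inc [ -0.08  -0.12 -12.8 ] twist 0.14 t 4.8 tilt 0.31 F [ 0.5  0.6 -6.1] open 0.0213 q [-0.61  0.02  1.92  0.    1.21 -2.57] p [ 0.4868 -0.2513  0.092 ]
```

>>> move_arm(increments=[[0,0,-3,0,1],[0,0,-7,0,1],[0,0,-11,0,1],[0,0,-13,0,1],[0,0,-13,0,1]])

```text
t: 5.42
tool_pos: [0.489, -0.253, 0.2255]
tool_rot: [-0.598, 3.082, -0.003]
contact_force: [0.7, 0.0, -5.7]
opening: 0.0213
```

```bash
python3 -c "
from h import *
d=shot('wrist','w3');go(.567,.2285,.22,172.5)"
```

```text
yaw -158.06 inc [-25.28  41.67   0.37] twist 29.44 t 5.475 tilt 0.06 F [-0.7 -0.  -5.4] open 0.0215 q [-0.61 -0.11  1.81  0.    1.44 -2.57] p [ 0.4882 -0.2524  0.2234]
```

View pics/w3.png

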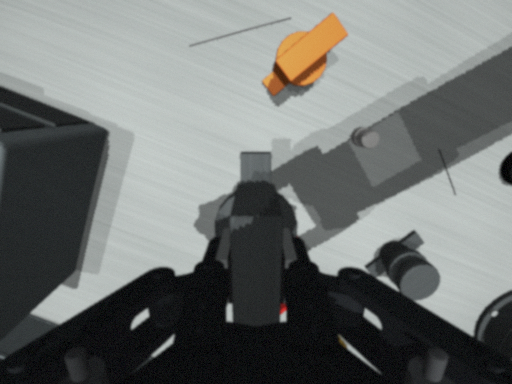

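>>> move_arm(increments=[[-1.5,2.5,0,2,1],[-4,6.5,0,6,1],[-7,11.5,0,10,1],[-10,16.5,0,14,1],[-13,21.5,0,18,1]])

```text
t: 6.1
tool_pos: [0.5274, -0.0027, 0.2211]
tool_rot: [0.104, -3.135, -0.001]
contact_force: [0.3, 0.5, -4.7]
opening: 0.0213
```

```bash
python3 -c "
from h import *
go(.567,.2285,.22,172.5)"
```

```text
yaw -176.21 inc [-5.48 22.81  0.11] twist 11.29 t 6.1 tilt 0.27 F [ 0.3  0.5 -4.7] open 0.0213 q [-0.15 -0.16  1.86  0.    1.44 -1.78] p [ 0.5274 -0.0027  0.2211]
```

>>> move_arm(increments=[[-1.2,5,0,3,1],[-2.4,10,0,6,1],[-3.6,15,0,9,1],[-4.8,20,0,11.3,1],[-5.4,22.5,0,11.3,1]])

```text
t: 6.72
tool_pos: [0.5656, 0.2257, 0.2205]
tool_rot: [-0.198, -3.13, 0.002]
contact_force: [0.3, -0.9, -5.7]
opening: 0.0212
```

>>> move_arm(increments=[[0,0,0,0,1],[0,0,0,0,1]])

```text
t: 6.98
tool_pos: [0.5662, 0.2228, 0.2218]
tool_rot: [-0.201, -3.131, 0.003]
contact_force: [0.2, -0.6, -5.8]
opening: 0.0212
```

```bash
python3 -c "
from h import *
go(.567,.2285,.22,172.5);shot('wrist','w4');shot('top','t4');shot('scene','s4');crop('s4',260,120,380,260,5,'c6');crop('t4',120,110,240,230,5,'c7')"
```

```text
yaw 172.64 inc [-0.01  0.57  0.18] twist 0.14 t 6.975 tilt 0.24 F [ 0.2 -0.6 -5.8] open 0.0212 q [ 0.25  0.03  1.68 -0.    1.43 -1.19] p [0.5662 0.2228 0.2218]
```

View pics/w4.png

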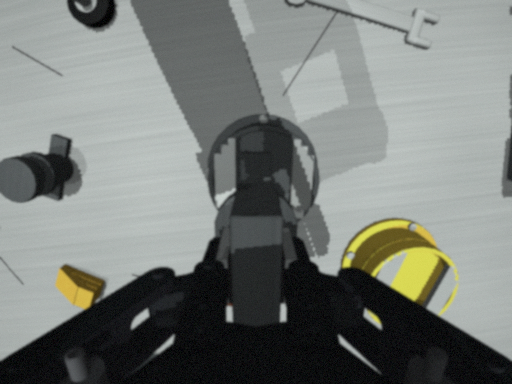

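View pics/c6.png

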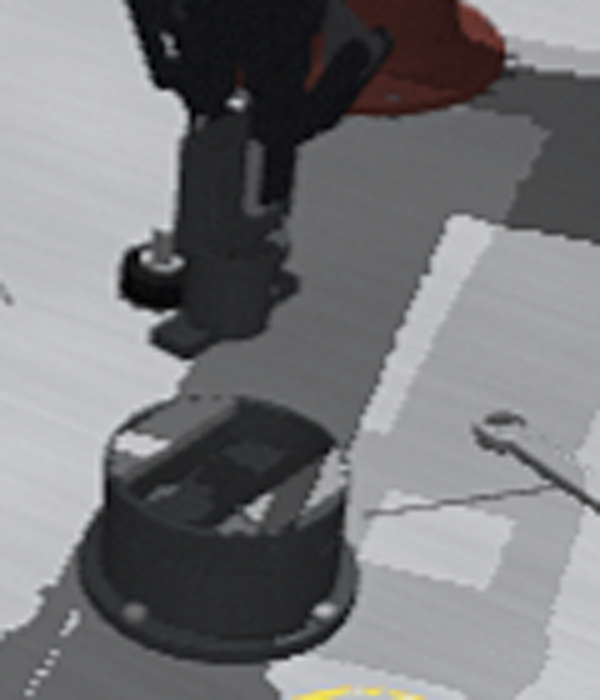

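View pics/c7.png

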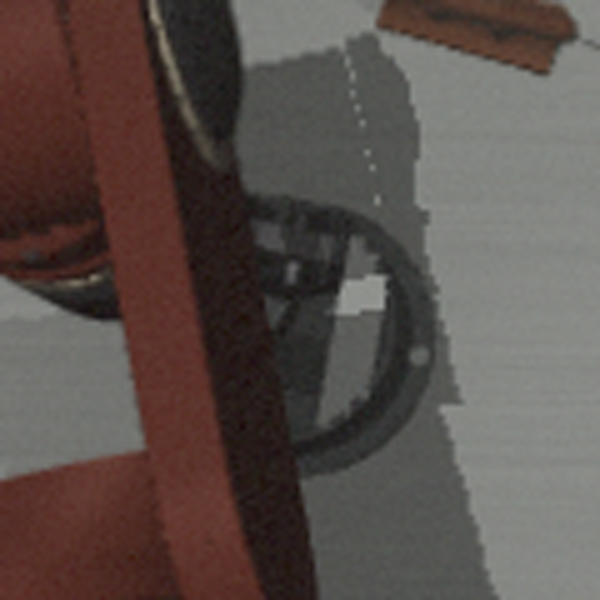

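```bash
python3 - <<'E'
from h import *
d=load('w4');im=d['image'][:,:,::-1].copy()
c=np.array([.567,.2285,0]);a=np.radians(-7.5);u=np.array([np.cos(a),np.sin(a),0]);v=np.array([-u[1],u[0],0]);z=np.array([0,0,1])
th=np.linspace(0,2*np.pi,60)
o=cv2.resize(im,None,fx=4,fy=4,interpolation=cv2.INTER_CUBIC)
def dr(X,col):cv2.polylines(o,[np.int32(proj(d,X)*4+2)],True,col,1)
dr([c+.058*(np.cos(t)*u+np.sin(t)*v)+.067*z for t in th],(0,255,0))
dr([c+s*.052*u*.8+w*.029*v+.067*z for s,w in((1,1),(-1,1),(-1,-1),(1,-1))],(0,0,255))
# held riser: foot if centred on TCP
p,R=pose();t=p['tool_pos'];tx=R[:,0];ty=R[:,1]
b=np.array([t[0],t[1],t[2]-.0797])
dr([b+s*.042*tx+w*.011*ty+.009*z for s,w in((1,1),(-1,1),(-1,-1),(1,-1))],(255,255,0))
dr([b+s*.03*tx+w*.011*ty+.1*z for s,w in((1,1),(-1,1),(-1,-1),(1,-1))],(255,0,255))
cv2.imwrite('pics/o4.png',o[420:1000+320,760:1360])
E
python3 -c "
import cv2;i=cv2.imread('pics/o4.png');print(i.shape);cv2.imwrite('pics/o4.png',i[:600])"
```

```text
(900, 600, 3)
```

View pics/o4.png

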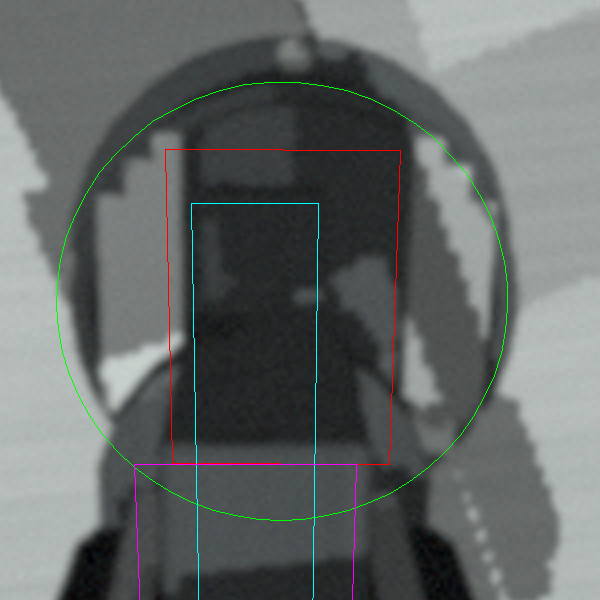

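>>> move_arm(increments=[[0,0.6,0,0,1],[0,0.6,1,0,1],[0,0.6,3,0,1],[0,0.6,4,0,1],[0,0.6,4,0,1]])

```text
t: 7.75
tool_pos: [0.5667, 0.2291, 0.1818]
tool_rot: [-0.201, -3.131, 0.002]
contact_force: [-1.2, -0.8, -4.9]
opening: 0.0213
```

```bash
python3 -c "
from h import *
go(.567,.2285,.125,172.5);shot('wrist','w5');shot('scene','s5');crop('s5',260,120,380,260,5,'c8');crop('w5',180,90,330,240,4,'c9')"
```

```text
yaw 172.64 inc [-0.06 -0.04  5.68] twist 0.14 t 7.75 tilt 0.24 F [-1.2 -0.8 -4.9] open 0.0213 q [ 0.26  0.07  1.71 -0.    1.37 -1.18] p [0.5667 0.2291 0.1818]
```

View pics/c9.png

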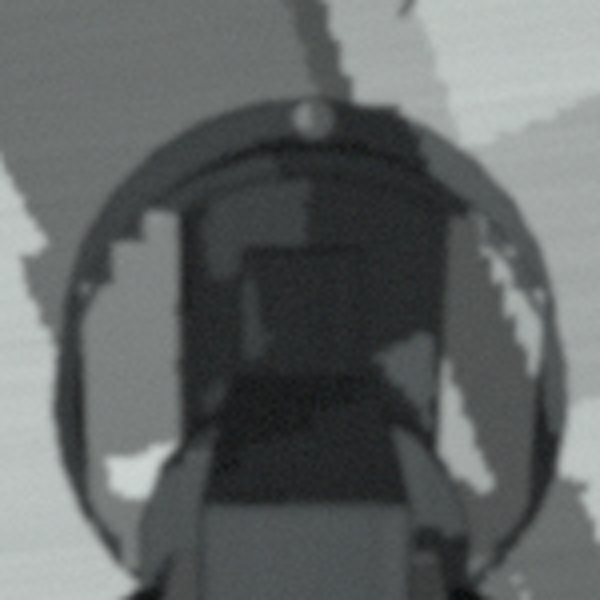

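View pics/c8.png

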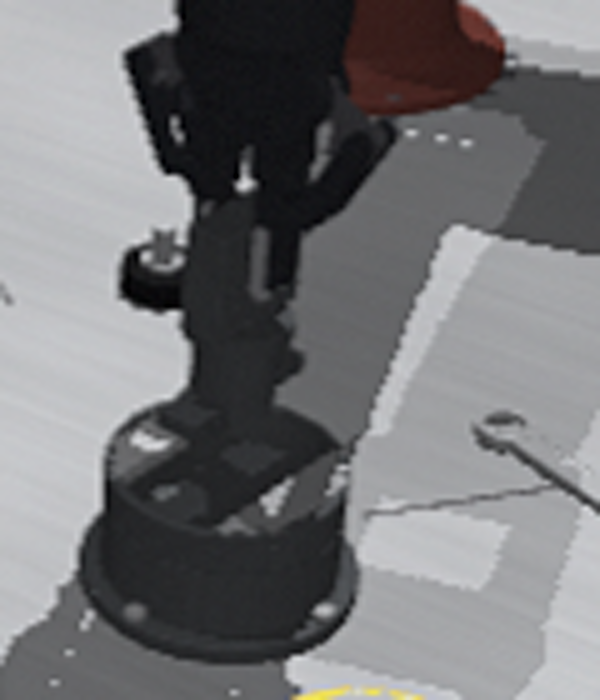

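>>> move_arm(increments=[[0,0.1,1,0,1],[0,0.2,2.2,0,1],[0,0.2,3.4,0,1],[0,0.2,4.4,0,1],[0,0.2,4.8,0,1]])

```text
t: 8.48
tool_pos: [0.5676, 0.2313, 0.1348]
tool_rot: [-0.201, -3.133, 0.001]
contact_force: [1.3, -0.0, -4.4]
opening: 0.0212
```

```bash
python3 -c "
from h import *
go(.567,.2305,.125,172.5)"
```

```text
yaw 172.64 inc [ 0.05 -0.08  0.98] twist 0.14 t 8.475 tilt 0.12 F [ 1.3 -0.  -4.4] open 0.0212 q [ 0.27  0.12  1.74  0.    1.29 -1.18] p [0.5676 0.2313 0.1348]
```

>>> move_arm(increments=[[0,-0.05,0.3,0,1],[0,-0.05,0.6,0,1],[0,-0.05,0.8,0,1],[0,-0.05,0.8,0,1]])

```text
t: 8.98
tool_pos: [0.5681, 0.2309, 0.1283]
tool_rot: [0.202, 3.135, 0.0]
contact_force: [-0.5, -0.4, -5.3]
opening: 0.0211
```

>>> move_arm(increments=[[0,0,0.1,0,1],[0,0,0.2,0,1],[0,0,0.2,0,1]])

```text
t: 9.35
tool_pos: [0.5681, 0.2309, 0.1262]
tool_rot: [-0.202, -3.135, 0.0]
contact_force: [0.4, -1.0, -5.9]
opening: 0.0214
```

>>> move_arm(increments=[[0,0,0.1,0,1],[0,0,0.2,0,1],[0,0,0.2,0,1]])

```text
t: 9.72
tool_pos: [0.5683, 0.231, 0.1249]
tool_rot: [0.201, 3.135, -0.0]
contact_force: [-1.9, -0.0, -1.4]
opening: 0.0215
```

>>> move_arm(increments=[[0,0,0.05,0,1],[0,0,0.1,0,1],[0,0,0.1,0,1]])

```text
t: 10.1
tool_pos: [0.5683, 0.231, 0.1249]
tool_rot: [0.201, 3.135, -0.0]
contact_force: [-4.8, -2.2, 5.8]
opening: 0.0212
```

```bash
python3 -c "
from h import *
go(.567,.2305,.125,82.5);shot('scene','s6');crop('s6',260,120,380,260,5,'c10')"
```

```text
yaw 172.65 inc [ 0.13 -0.07 -0.01] twist 90.15 t 10.1 tilt 0.02 F [-4.8 -2.2  5.8] open 0.0212 q [ 0.26  0.13  1.74 -0.    1.27 -1.18] p [0.5683 0.231  0.1249]
```

View pics/c10.png

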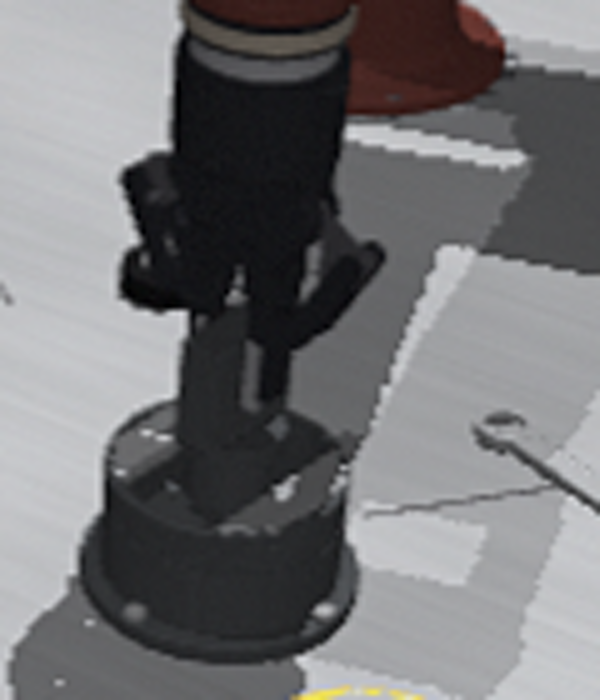

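The riser is seated: TCP height matches (0.125) and the floor takes the load. Now I twist clockwise, which is positive about the downward tool z.

>>> move_arm(increments=[[0,0,-0.05,4,1],[0,0,-0.05,10,1],[0,0,-0.05,17,1],[0,0,-0.05,24,1],[0,0,-0.05,30,1]])

```text
t: 10.78
tool_pos: [0.5691, 0.2315, 0.1248]
tool_rot: [1.01, 2.972, 0.004]
contact_force: [-0.8, 0.3, 1.3]
opening: 0.0212
```

```bash
python3 -c "
from h import *
go(.567,.2305,.125,82.5);print(sensors.get_obs()['wrist_torque'])"
```

```text
yaw 142.45 inc [ 0.1  -0.21 -0.02] twist 59.95 t 10.775 tilt 0.18 F [-0.8  0.3  1.3] open 0.0212 q [ 0.26  0.13  1.74  0.    1.26 -0.65] p [0.5691 0.2315 0.1248]
[0.2213205  0.18579273 0.11004196]
```

>>> move_arm(increments=[[0,-0.1,0,6,1],[0,-0.1,0,12,1],[0,-0.1,0,18,1],[0,-0.1,0,24,1],[0,-0.1,0,30,1]])

```text
t: 11.4
tool_pos: [0.5688, 0.2306, 0.1248]
tool_rot: [1.745, 2.61, 0.005]
contact_force: [-0.6, -0.1, -0.4]
opening: 0.0214
```

>>> move_arm(increments=[[0,0,0,6,1],[0,0,0,12,1],[0,0,0,18,1],[0,0,0,24,1],[0,0,0,30,1]])

```text
t: 12.02
tool_pos: [0.5691, 0.2303, 0.1248]
tool_rot: [2.361, 2.069, 0.006]
contact_force: [1.1, -1.3, 0.4]
opening: 0.0212
```

>>> move_arm(increments=[[0,0,0,0,1],[0,0,0,0,1]])

```text
t: 12.28
tool_pos: [0.5688, 0.2303, 0.1248]
tool_rot: [2.356, 2.075, 0.005]
contact_force: [2.1, 0.2, 0.2]
opening: 0.021
```

```bash
python3 -c "
from h import *
go(.567,.2305,.125,82.5);print(sensors.get_obs()['wrist_torque']);shot('wrist','w7');shot('scene','s7');crop('s7',260,120,380,260,5,'c11')"
```

```text
yaw 82.73 inc [-0.   -0.19 -0.02] twist 0.23 t 12.275 tilt 0.21 F [2.1 0.2 0.2] open 0.021 q [ 0.26  0.13  1.75 -0.    1.26  0.39] p [0.5688 0.2303 0.1248]
[-0.21245453 -0.69715883  0.05820173]
```

View pics/c11.png

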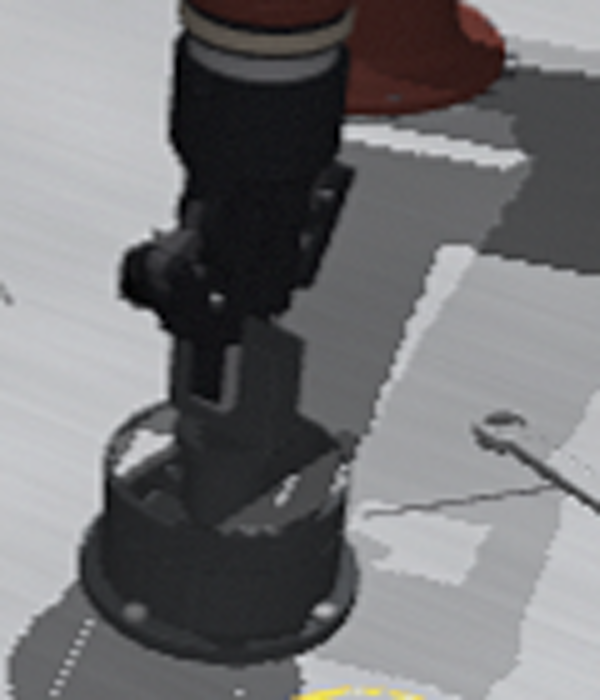

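View pics/w7.png

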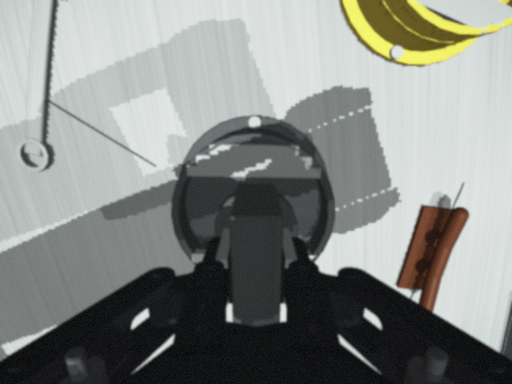

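The blade now lies across the slot (yaw turned 90°) and the lug is under the lip. Forces are about zero, so I release gently and retreat straight up.

>>> move_arm(increments=[[0,0,0,0,2.6],[0,0,0,0,3.5],[0,0,0,0,5],[0,0,0,0,7],[0,0,0,0,8.5]])

```text
t: 13.0
tool_pos: [0.5675, 0.2301, 0.1237]
tool_rot: [-2.359, -2.074, 0.0]
contact_force: [-0.6, 0.1, 0.3]
opening: 0.0831
```

>>> move_arm(increments=[[0,0,0,0,8.5],[0,0,-2,0,8.5],[0,0,-6,0,8.5],[0,0,-11,0,8.5],[0,0,-15,0,8.5]])

```text
t: 13.62
tool_pos: [0.5681, 0.2303, 0.2782]
tool_rot: [2.358, 2.073, 0.006]
contact_force: [1.1, -0.4, 0.2]
opening: 0.0851
```

```bash
python3 -c "
from h import *
go(.567,.2305,.125,82.5);shot('wrist','w8');shot('top','t8');shot('scene','s8');crop('s8',260,120,380,260,5,'c12');crop('w8',150,80,350,230,4,'c13')"
```

```text
yaw 82.65 inc [-0.02 -0.16 15.32] twist 0.15 t 13.625 tilt 0.22 F [ 1.1 -0.4  0.2] open 0.0851 q [0.26 0.01 1.61 0.   1.52 0.39] p [0.5681 0.2303 0.2782]
```

View pics/c12.png

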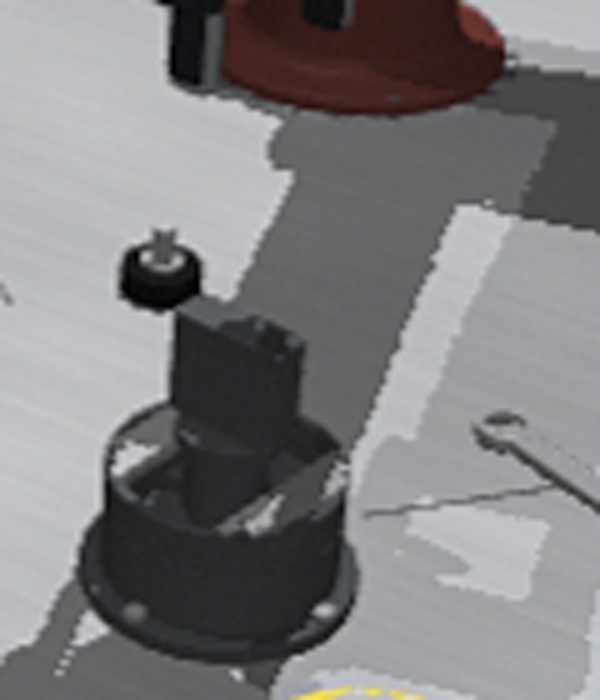

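View pics/c13.png

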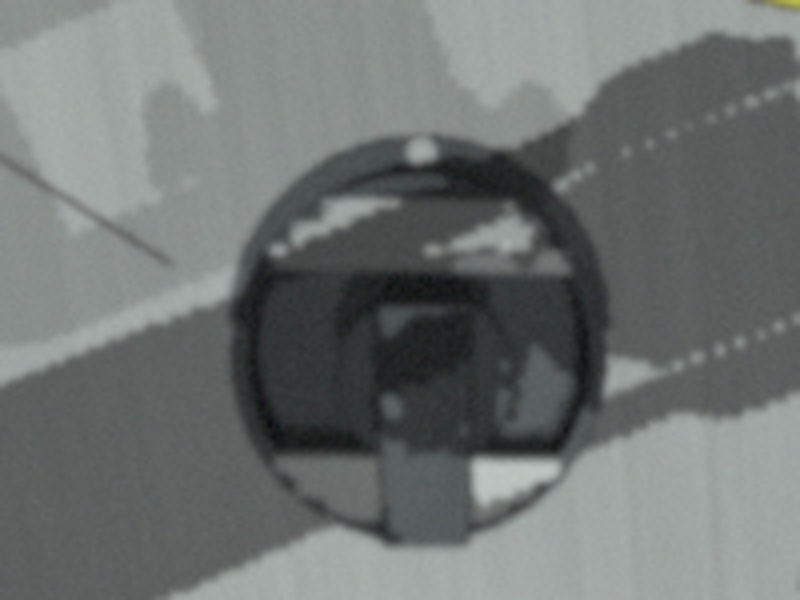

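View pics/t8.png

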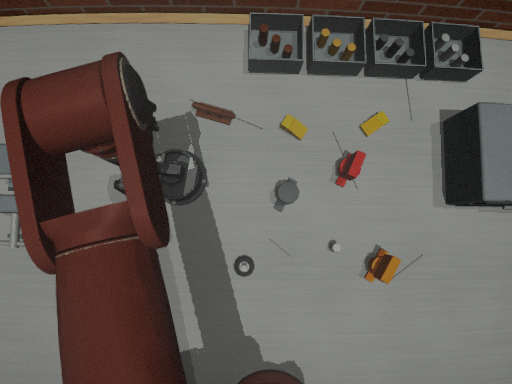

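The riser stands upright in the dark drum, blade at right angles to the slot. The pad riser is unmoved at (287,191). One last numeric check of the blade top at z = 0.145.

```bash
python3 -c "
from h import *
d=load('w8')
P=np.array([onz(d,(150+x/4-.4,80+y/4-.4),.145) for x,y in [(375,305),(475,305),(470,545),(385,545)]])
v=P[0]+P[1]-P[2]-P[3];print(P.mean(0),np.degrees(np.arctan2(v[1],v[0])),np.linalg.norm(v)/2,np.linalg.norm(P[0]-P[1]))
S=np.array([onz(d,(150+x/4-.4,80+y/4-.4),.067) for x,y in [(270,273),(575,273),(570,453),(270,450)]]);print('slot mid',S.mean(0),np.linalg.norm(S[0]-S[3]))
v=S[1]-S[0];print(np.degrees(np.arctan2(v[1],v[0])))
o=sensors.get_obs();print(o['contact_force'],np.abs(o['dq']).max())"
```

```text
[0.5688722  0.23290374 0.145     ] 83.21353522558792 0.059128694261007565 0.02308947014067879
slot mid [0.56770497 0.23238752 0.067     ] 0.054997504723976284
-7.412974389046841
[ 0.51296488 -0.55643992  0.04923686] 0.07232334731453373
```

>>> move_arm(increments=[[0,0,0,0,8.5],[0,0,0,0,8.5],[0,0,0,0,8.5]])

```text
t: 14.15
tool_pos: [0.567, 0.23, 0.2723]
tool_rot: [-2.359, -2.074, 0.003]
contact_force: [-0.1, 0.2, 0.5]
opening: 0.0851
```

```bash
python3 -c "
from h import *
print(order.finish_job())"
```

```text
the job is handed in; nothing more can be done
None
```

I gripped the dark blade riser across its blade and lowered it into the dark drum's slot until it sat on the floor. I then turned it 90° clockwise, let go and backed off straight up, handing in at about 14 s.

- **Riser position:** the blade top is within about 2 mm of the slot centre at its seated height (59 mm measured length against 60). The blade axis is at 83.2° and the slot at −7.4°, so it lies within 1° of square across the slot.
- **Riser and arm at hand-in:** the scene picture shows the riser upright, and the contact force was near 0 with the gripper clear.
- **Round-pad riser:** it is still at pixel (287,191) in the top view.
- **Disagreement:** the first top-view and wrist-view measurements differed by 2–3 mm, which I corrected using the wrist view and which is well within the fit's play. In the last wrist picture the slot width measured 55 mm against the stated 58.

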